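Raise the ring stand until it locks and set the mixing cup in it

ROBOT

A 6-joint arm with a two-finger parallel gripper is mounted at the origin on a cart in front of the work surface, level with it; the furniture and walls round the work are solid. World frame = base frame: x ahead of the robot, y to its left, z up, the work surface at z = 0. Lengths are in mm, angles in rad, forces in N, time in s.
With the tool pointing down it reaches from about 300 to 775 mm from the base axis. Payload 14.6 kg.
Tool frame: the origin (TCP) lies at the very end of the fingers, on their centre line; the grasp point (between the pads) lies 19 mm behind it; z points along the fingers, y is the direction in which the jaws open and shut (so a half turn about z gives the same grasp; the last joint's range is limited). The gripper opens to 94 mm and grips with 3 to 60 N. Pads are 16 mm wide; open, the fingers measure 119 mm over their backs; the gripper's body (75 mm by 177 mm) begins 78 mm behind the grasp point.
Start: joints at [1.065, 0.3, 1.521, -0, 1.321, -0.067], TCP at [233.665, 497.885, 205.446] pointing down, gripper open.
Joint ranges: [-3.03, 3.03], [-0.79, 2.21], [0.23, 2.52], [-1.04, 4.18], [0, 3.07], [-2.55, 2.55]. Speed limits (rad/s): [2.22, 2.22, 2.57, 3.14, 3.14, 3.14].

INTERFACE

Orientations are given as [roll, pitch, yaw] about the fixed x, y, z axes, in that order (R = Rz(yaw) Ry(pitch) Rx(roll)).
In Python, from cell import manip gives the robot as it stands.
- The arm moves only by the shell command python3 -m pendant 'ROWS' [FORCE]. ROWS is JSON, a list of rows, each an object with "claw": the finger opening in m, from 0 to 0.094; "delta_pos": the shift along the tool's x, y, z in m, a list of three; "rotation": the turn, a rotation vector about the tool's x, y, z in rad, a list of three. A call has 1 to 10 rows; each row is the pose to reach, as a shift and turn from the pose measured when the call began, along the tool's axes at that moment; what a row does not reach only later rows make up. A row lasts 1/8 s, in which the tool goes at most 62.5 mm and 10.7 degrees, less where a joint would pass 70% of its speed; a pose out of reach is approached as far as the arm can. A call with a gripper value outside its range is refused whole. The fingers move at their own pace and stop on an object; FORCE is the grip in N (left out, the last holds). Time passes only in rows, so rows that repeat a pose let the fingers close. It gives the time, the measured TCP pose, the force and the opening at its end, in the units of the state.
- manip.read_state(): the state, without advancing time (a new reading comes with each control period).
- manip.camera(name): name is "scene" or "top"; returns the picture (384x512x3 uint8, red, green, blue); there is no depth.
- manip.camera_model(name): a dict with "fx", "fy", "cx", "cy" (pixels), "cam_to_world" (4x4, takes a point from camera to world coordinates). Camera axes: x right, y up, looking along -z (the intrinsics and any distortion apply to the point x, -y, -z); pixel columns grow to the right and rows downward; lengths in mm; the calibration is good to about 2 mm. A picture is of the moment at which its call begins. camera_model takes no time and is no camera call.
- manip.sign_off(): hands the job in, once; it reports no verdict.
The state is a dict: "clock": time; "joints": joint angles; "qd": joint speeds; "effort": joint torques, N m; "eef_pos": TCP position; "eef_rot": TCP orientation; "wrist_force": force on the tool from outside, world axes, zero at the start; "moment": the same for the moment, N m; "finger_gap": finger opening in mm.
Only numpy, scipy, OpenCV 4.12 (cv2) and the standard library are available. Lean on these libraries where they do the work, as an engineer would, in place of code of your own. Each camera call takes 0.05 s, during which the arm holds its last target.

TASK

Pull the ring stand's mast up by its handle until its lock button clicks out, so that it stays up when let go. Only then take the round-bottomed mixing cup out of the tape roll it is parked in and set it in the stand's ring, upright, so that it sits level and centred. Leave the tape roll, the two jars and the bottle where they stand.

Things in the scene. Friction and masses are not known exactly. Their poses are not given: they have to be found in the camera images.
- stand: Ring stand fixed to the table; place and yaw vary. Origin on the table below the mast's axis, z up. Steel foot 100 mm across, 12 mm thick; upright square aluminium tube 26 mm wide, its top at 112 mm. A mast slides in it; at its top a handle sticks out to -x and an arm with the ring to +x, both level. A slot (12 mm wide, 85 to 102 mm up) in the tube's -x face lets the lock button out.
- mast (a joint): Height in m by which the mast is drawn up out of the tube: 0 down (as at the start), 0.075 end stop. A spring and its weight (6 to 9 N together) push it down if let go unlocked. At about 0.070 the lock button reaches the slot and springs out, so pull to between 0.071 and 0.075. Locked, it rests on the button at about 0.070 and bears the cup.
- button (a joint): How far the spring lock button has come out, in m: 0 pressed in (hidden in the tube), 0.010 clicked out. It comes out by itself when the mast is drawn to 0.070.
- handle (a point): Middle of the handle: a level round black bar, 14 mm thick, 62 mm long with a 19 mm end knob, along the stand's x axis, free below and at both sides. On the bar's axis, 45 mm to the stand's -x from the mast's axis, 128 mm above the table with the mast down. Moves with the mast. Grip from above, fingers closing along the stand's y.
- ring (a point): Centre of the level steel ring (round wire 8 mm thick, hole 36 mm, 52 mm over all), 80 mm to the stand's +x from the mast's axis, in the wire's mid plane, 128 mm above the table with the mast down, 198 mm with it locked. Moves with the mast.
- cup: White ceramic mixing cup, 56 mm across, 72 mm high: hemispherical bottom (radius 28 mm), straight sides above 28 mm; about 0.14 kg. Origin at the lowest point of its bottom, z up along its axis. It starts upright in the tape roll's hole, its origin about 12 mm above the table. Seated in the ring, its origin lies 4 mm below point ring; it keeps whatever lean it is left with.
- tape_roll: Loose roll of masking tape lying flat, 92 mm across and 24 mm high, in whose hole the cup is parked. Origin under its centre on the table. The two jars stand close beside it along its own y axis, so the cup can be taken only with fingers that close along about its x axis. Its yaw varies.
- jar_a: Loose white jar, 52 mm across, 92 mm high, on the tape roll's +y side, its axis 78 mm from the roll's. Origin under its centre. Leave it alone.
- jar_b: The same kind of jar on the tape roll's -y side. Leave it alone.
- bottle: Loose amber bottle, 54 mm across, 170 mm high, standing between the stand and the cup. Origin under its centre. Leave it alone.
Mind the look-alikes: they are no part of the job. What is shaped like the cup but black or purple is not meant.

How it is judged:
By the outcome, as a careful person would: the job done as asked, in the order asked, and still so for the second after the job is handed in, with the robot touching nothing.
It also fails if it takes over 67 s, if anything falls off the work surface, if the arm or the gripper's body presses on something with over 40 N, if the wrist force passes 120 N, or if a joint passes its speed limit or range.

## Working session

There is one attempt and no reset: what is moved stays moved. The work goes in short steps, Python scripts to look and compute and a shell command to move; the robot and the scene stay as the last step left them, time stands still between calls to the robot, and variables do not carry over. Pictures are saved under pics/ and viewed, and the job is handed in when it is done.

```bash
mkdir -p pics; ls
python3 - <<'E'
from cell import manip
import cv2, numpy as np
print(manip.read_state())
for n in ("scene","top"):
    im=manip.camera(n); cv2.imwrite(f"pics/{n}0.png",im[...,::-1])
    m=manip.camera_model(n); print(n,{k:(np.round(v,3).tolist() if not isinstance(v,str) else v) for k,v in m.items()})
E
```

```text
pics
{'clock': 0.0, 'joints': array([ 1.06540387e+00,  3.00459327e-01,  1.52157123e+00, -7.19014304e-06,
        1.32068627e+00, -6.66109721e-02]), 'qd': array([ 9.04053523e-04,  2.03409911e-04,  3.88026480e-04,  1.77413339e-05,
        6.98987879e-04, -1.15623207e-03]), 'effort': array([-1.67504575e-03, -5.31813347e+01, -3.52729475e+01,  7.07414676e-02,
        2.44690699e-02, -7.86356213e-05]), 'eef_pos': array([233.54615264, 497.67005029, 204.89695317]), 'eef_rot': array([-3.14047051e+00, -6.78779459e-05,  2.70281292e+00]), 'wrist_force': array([-0.31276618,  0.27724294, -0.47091568]), 'moment': array([-0.00127551,  0.01125196,  0.02246416]), 'finger_gap': 94.22359218550147}
scene {'fx': 474.191, 'fy': 474.191, 'cx': 251.914, 'cy': 184.554, 'cam_to_world': [[0.866, 0.218, -0.45, -160.573], [-0.5, 0.395, -0.77, -1080.094], [0.01, 0.892, 0.451, 740.16], [0.0, 0.0, 0.0, 1.0]]}
top {'fx': 482.915, 'fy': 482.915, 'cx': 258.894, 'cy': 177.699, 'cam_to_world': [[0.029, 0.988, -0.152, 302.561], [-1.0, 0.027, -0.013, 2.543], [-0.009, 0.152, 0.988, 1167.819], [0.0, 0.0, 0.0, 1.0]]}
```

View pics/scene0.png

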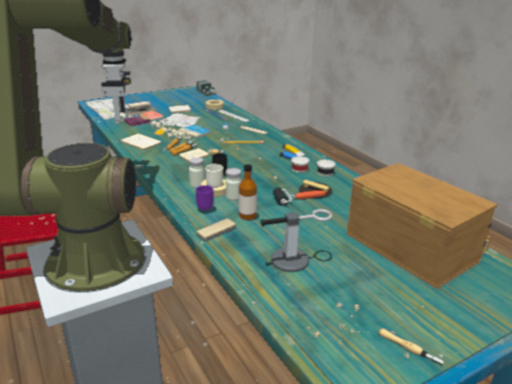

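View pics/top0.png

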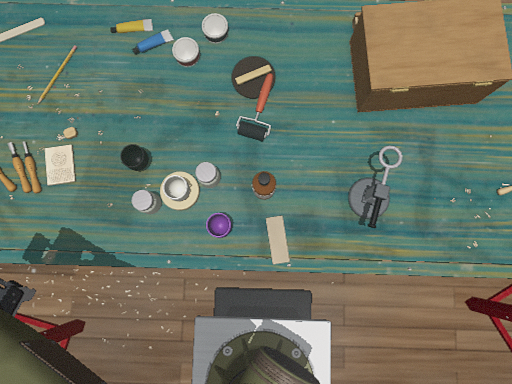

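The top view shows the white cup in the tape roll at about (178,188), with jars at (206,173) and (144,201). The look-alikes are black at (136,157) and purple at (219,225). The bottle is at (264,184), the stand foot near (370,197), the ring at (390,157) and the handle at (375,215). I'll enlarge to confirm.

Run:
```python
import cv2, numpy as np
t=cv2.imread("pics/top0.png"); s=cv2.imread("pics/scene0.png")
a=cv2.resize(t[140:250,110:260],(800,587),interpolation=cv2.INTER_CUBIC)
b=cv2.resize(t[130:250,330:430],(500,600),interpolation=cv2.INTER_CUBIC)
c=cv2.resize(s[140:280,180:350],(728,600),interpolation=cv2.INTER_CUBIC)
for n,i in zip("abc",(a,b,c)): cv2.imwrite(f"pics/crop_{n}.png",i)
```

```text
(no output)
```

View pics/crop_a.png

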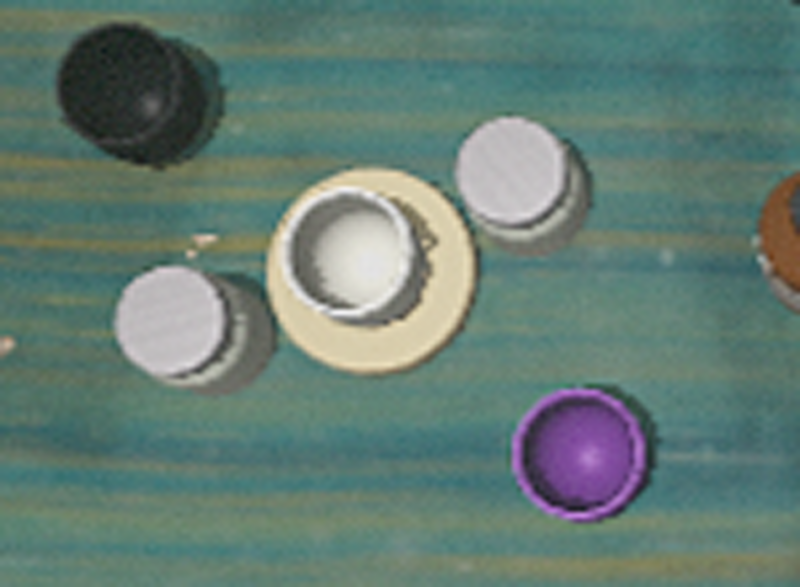

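View pics/crop_b.png

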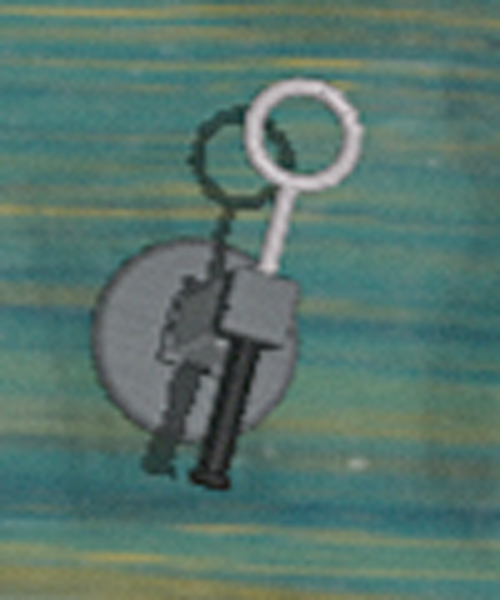

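View pics/crop_c.png

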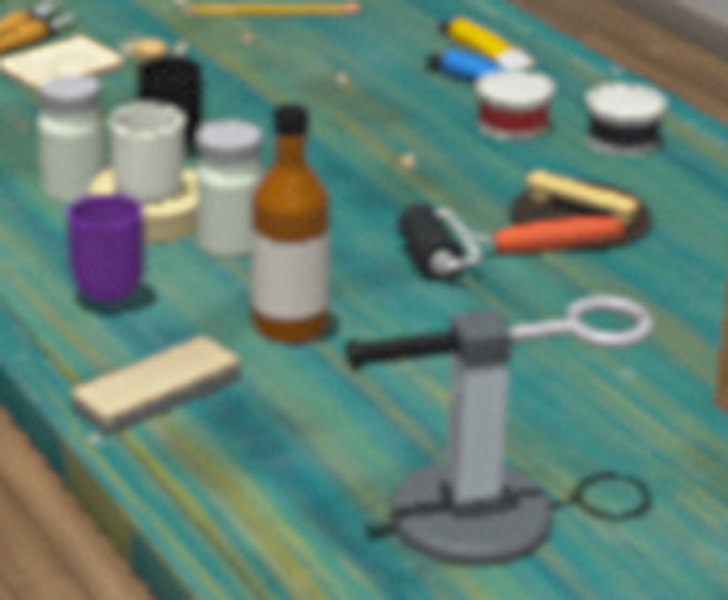

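Confirmed: the white cup at crop (350,255) sits in the tape roll between the two lidded jars. The purple and black cups aren't meant. The stand's ring is up and to the right in the top view, and the handle points down toward the robot. Next I'll measure.

```bash
cat > h.py <<'E'
import cv2, numpy as np
from cell import manip
def ray(n,u,v):
    m=manip.camera_model(n);T=np.array(m["cam_to_world"])
    d=np.array([(u-m["cx"])/m["fx"],-(v-m["cy"])/m["fy"],-1.])
    return T[:3,3],T[:3,:3]@d
def onz(n,u,v,z):
    o,d=ray(n,u,v); return o+d*(z-o[2])/d[2]
def proj(n,p):
    m=manip.camera_model(n);T=np.array(m["cam_to_world"])
    c=T[:3,:3].T@(np.array(p,float)-T[:3,3]); return np.array([m["cx"]+m["fx"]*c[0]/-c[2],m["cy"]-m["fy"]*c[1]/-c[2]])
def tri(obs):
    A=np.zeros((3,3));b=np.zeros(3)
    for n,u,v in obs:
        o,d=ray(n,u,v);d=d/np.linalg.norm(d);P=np.eye(3)-np.outer(d,d);A+=P;b+=P@o
    x=np.linalg.solve(A,b); return x,[np.linalg.norm(np.cross(x-ray(*q)[0],ray(*q)[1]/np.linalg.norm(ray(*q)[1]))) for q in obs]
def blobs(mask,amin=20):
    k,l,s,c=cv2.connectedComponentsWithStats(mask.astype(np.uint8))
    return [(i,s[i].tolist(),c[i].round(1).tolist()) for i in range(1,k) if s[i,4]>=amin],l
E
python3 - <<'E'
from h import *
t=cv2.imread("pics/top0.png"); s=cv2.imread("pics/scene0.png")
def show(name,im,box,f,amin=15):
    x0,y0,x1,y1=box; h=cv2.cvtColor(im,cv2.COLOR_BGR2HSV).astype(int)
    M=np.zeros(im.shape[:2],bool); M[y0:y1,x0:x1]=f(h[...,0],h[...,1],h[...,2])[y0:y1,x0:x1]
    b,l=blobs(M,amin); print(name)
    for i,st,c in b:
        cs,_=cv2.findContours((l==i).astype(np.uint8),cv2.RETR_EXTERNAL,cv2.CHAIN_APPROX_NONE)
        cc=max(cs,key=len); e=cv2.fitEllipse(cc) if len(cc)>5 else None
        print(' ',st,c,np.round(e[0],1),np.round(e[1],1),round(e[2]),'circ',np.round(cv2.minEnclosingCircle(cc),1) if 0 else '')
    return l
show('ring top',t,(370,140,410,173),lambda H,S,V:(S<45)&(V>120))
show('ring scn',s,(300,195,345,230),lambda H,S,V:(S<60)&(V>130))
show('lids top',t,(125,155,225,220),lambda H,S,V:(S<40)&(V>150)&(V<256))
show('roll top',t,(150,160,215,220),lambda H,S,V:(H>15)&(H<32)&(S>45)&(V>150))
show('handle top',t,(360,190,400,235),lambda H,S,V:(V<48))
show('handle scn',s,(250,205,292,235),lambda H,S,V:(V<60))
show('foot',t,(340,170,400,225),lambda H,S,V:(S<60)&(V>60)&(V<150))
show('bottle cap',t,(245,165,285,200),lambda H,S,V:(V<75))
print(proj('top',(0,0,0)))
E
```

```text
ring top
  [379, 145, 24, 28, 270] [390.0, 158.3] [389.7 158.2] [22.8 27.1] 21 circ 
ring scn
  [300, 200, 45, 28, 325] [322.9, 215.1] [309.8 210.2] [16.1 67. ] 110 circ 
lids top
  [195, 162, 21, 23, 352] [205.5, 172.4] [205.6 172.6] [19.7 21.7] 159 circ 
  [162, 175, 26, 25, 362] [176.0, 187.4] [174.4 186.8] [23.8 24.5] 62 circ 
  [132, 190, 23, 22, 349] [141.9, 200.2] [142.2 200.4] [19.3 22.4] 136 circ 
roll top
  [160, 172, 39, 38, 563] [181.9, 193.1] [179.  190.2] [37.  38.2] 67 circ 
handle top
  [368, 197, 16, 31, 109] [374.9, 212.5] [375.2 212.5] [ 5.9 37.4] 16 circ 
handle scn
  [262, 218, 26, 8, 91] [274.2, 221.0] [274.  221.1] [ 3.4 32.5] 82 circ 
foot
  [340, 171, 16, 1, 16] [347.5, 171.0] [346. 171.] [ 0.  15.9] 90 circ 
  [340, 170, 60, 51, 1583] [367.2, 197.8] [366.5 195.4] [48.8 59.8] 102 circ 
  [386, 170, 14, 11, 38] [390.9, 173.1] [381.5 153.3] [20.6 41.6] 0 circ 
  [388, 221, 12, 4, 39] [393.8, 222.2] [394.8 222.3] [ 2.9 15.2] 93 circ 
bottle cap
  [259, 173, 11, 13, 60] [264.1, 177.9] [264. 179.] [10.3 11.7] 14 circ 
[260.76565136 385.30455057]
```

Run:
```python
from h import *
p=lambda *a:print(*[np.round(x,1) if not isinstance(x,str) else x for x in a])
p('ring',onz('top',390.2,156.7,128), tri([('top',390.2,156.7),('scene',322.3,214.4)]))
p('handle',onz('top',375.0,212.4,128))
p('handle tri end knob', tri([('top',371.7,224.8),('scene',263.2,222.2)]))
p('cup rim',onz('top',175.3,187.2,84),tri([('top',175.3,187.2),('scene',214.3,167.9)])); p('roll',onz('top',179,190.2,24))
p('jarA?',onz('top',205.6,172.6,92),onz('top',142.2,200.4,92))
p('bottle',onz('top',264.1,178,170))
p('foot',onz('top',369,198,12))
a=onz('top',205.6,172.6,92)-onz('top',142.2,200.4,92); print(np.degrees(np.arctan2(a[1],a[0])),np.linalg.norm(a))
```

```text
Traceback (most recent call last):
ValueError: setting an array element with a sequence. The requested array has an inhomogeneous shape after 1 dimensions. The detected shape was (2,) + inhomogeneous part.
```

Run:
```python
from h import *
np.set_printoptions(precision=1,suppress=True)
p=print
p('ring',onz('top',390.2,156.7,128), tri([('top',390.2,156.7),('scene',322.3,214.4)]))
p('handle',onz('top',375.0,212.4,128))
p('handle tri end knob', tri([('top',371.7,224.8),('scene',263.2,222.2)]))
p('cup rim',onz('top',175.3,187.2,84),tri([('top',175.3,187.2),('scene',214.3,167.9)])); p('roll',onz('top',179,190.2,24))
p('jarA?',onz('top',205.6,172.6,92),onz('top',142.2,200.4,92))
p('bottle',onz('top',264.1,178,170))
p('foot',onz('top',369,198,12))
a=onz('top',205.6,172.6,92)-onz('top',142.2,200.4,92); print(np.degrees(np.arctan2(a[1],a[0])),np.linalg.norm(a))
r=onz('top',390.2,156.7,128);k=onz('top',371.7,224.8,128);d=r-k;print(np.degrees(np.arctan2(d[1],d[0])),np.linalg.norm(d))
```

```text
ring [ 516.4 -269.4  128. ] (array([ 518.1, -270.2,  129.9]), [np.float64(2.3759984471695463), np.float64(2.3759984471694784)])
handle [ 393.5 -235.3  128. ]
handle tri end knob (array([ 368.3, -228.6,  129.4]), [np.float64(1.890912690386537), np.float64(1.8909126903864832)])
cup rim [441.9 205.9  84. ] (array([443.9, 204.9,  84.5]), [np.float64(2.269289785335572), np.float64(2.2692897853354923)])
roll [442.6 207.9  24. ]
jarA? [476.  137.6  92. ] [409.  277.1  92. ]
bottle [455.3   5.  170. ]
foot [ 437.8 -247.7   12. ]
-64.32928318490377 154.67619046758875
-15.444476826554745 155.35294024160322
```

```bash
cat >> h.py <<'E'
from scipy.spatial.transform import Rotation as R
def go(pos,yawdeg):
    s=manip.read_state(); A=R.from_euler('xyz',s['eef_rot']); B=R.from_euler('xyz',[np.pi,0,np.radians(yawdeg)])
    dp=A.inv().apply(np.array(pos)-s['eef_pos'])/1000; rv=(A.inv()*B).as_rotvec()
    print('t',round(s['clock'],2),'dp',np.round(dp,4),'rv',np.round(rv,4),'pos',np.round(s['eef_pos'],1),'yaw',round(np.degrees(s['eef_rot'][2]),1),'F',np.round(s['wrist_force'],1),'gap',round(s['finger_gap'],1))
E
python3 -c "
from h import *
go([396.5,-236.5,230],164.6)"
```

```text
t 0.1 dp [-0.4594 -0.5954 -0.0245] rv [-1.000e-03 -1.000e-04 -1.701e-01] pos [233.6 497.7 205. ] yaw 154.9 F [-0.5 -0.3 -1.1] gap 93.6
```

```bash
python3 -m pendant '[{"claw":0.06,"delta_pos":[-0.04,-0.05,-0.0245],"rotation":[0,0,-0.02]},{"claw":0.06,"delta_pos":[-0.08,-0.1,-0.0245],"rotation":[0,0,-0.04]},{"claw":0.06,"delta_pos":[-0.115,-0.15,-0.0245],"rotation":[0,0,-0.06]},{"claw":0.06,"delta_pos":[-0.15,-0.195,-0.0245],"rotation":[0,0,-0.08]},{"claw":0.06,"delta_pos":[-0.185,-0.24,-0.0245],"rotation":[0,0,-0.1]},{"claw":0.06,"delta_pos":[-0.22,-0.285,-0.0245],"rotation":[0,0,-0.12]},{"claw":0.06,"delta_pos":[-0.255,-0.33,-0.0245],"rotation":[0,0,-0.14]},{"claw":0.06,"delta_pos":[-0.29,-0.375,-0.0245],"rotation":[0,0,-0.17]},{"claw":0.06,"delta_pos":[-0.325,-0.42,-0.0245],"rotation":[0,0,-0.17]},{"claw":0.06,"delta_pos":[-0.36,-0.465,-0.0245],"rotation":[0,0,-0.17]}]' 20; python3 -c "
from h import *
go([396.5,-236.5,230],164.6)"
```

```text
clock: 1.35
eef_pos: [361.8, -78.2, 230.0]
eef_rot: [-3.141, 0.0, 2.872]
wrist_force: [1.3, 0.0, -0.8]
finger_gap: 60.0
t 1.35 dp [-7.550e-02 -1.434e-01  1.000e-04] rv [-0.001   0.0002 -0.0003] pos [361.8 -78.2 230. ] yaw 164.6 F [ 1.3  0.  -0.8] gap 60.0
```

Stop above the handle (z 170, so fingertips are 35 mm over the bar) to look.

```bash
python3 -m pendant '[{"claw":0.06,"delta_pos":[-0.025,-0.048,0],"rotation":[0,0,0]},{"claw":0.06,"delta_pos":[-0.05,-0.096,0],"rotation":[0,0,0]},{"claw":0.06,"delta_pos":[-0.0755,-0.1434,0],"rotation":[0,0,0]},{"claw":0.06,"delta_pos":[-0.0755,-0.1434,0.03],"rotation":[0,0,0]},{"claw":0.06,"delta_pos":[-0.0755,-0.1434,0.06],"rotation":[0,0,0]},{"claw":0.06,"delta_pos":[-0.0755,-0.1434,0.06],"rotation":[0,0,0]}]' 20
python3 - <<'E'
from h import *
go([396.5,-236.5,109],164.6)
s=manip.camera("scene")[...,::-1]; cv2.imwrite("pics/h1s.png",cv2.resize(s[130:290,200:400],(750,600),interpolation=cv2.INTER_CUBIC))
t=manip.camera("top")[...,::-1]; cv2.imwrite("pics/h1t.png",cv2.resize(t[130:250,310:460],(750,600),interpolation=cv2.INTER_CUBIC))
E
```

```text
clock: 2.1
eef_pos: [395.6, -236.0, 168.6]
eef_rot: [3.141, -0.004, 2.872]
wrist_force: [0.1, 0.9, 0.7]
finger_gap: 60.0
t 2.1 dp [-0.0012 -0.0003  0.0596] rv [ 0.0005 -0.0036 -0.0006] pos [ 395.6 -236.   168.6] yaw 164.6 F [0.1 0.9 0.7] gap 60.0
```

View pics/h1s.png

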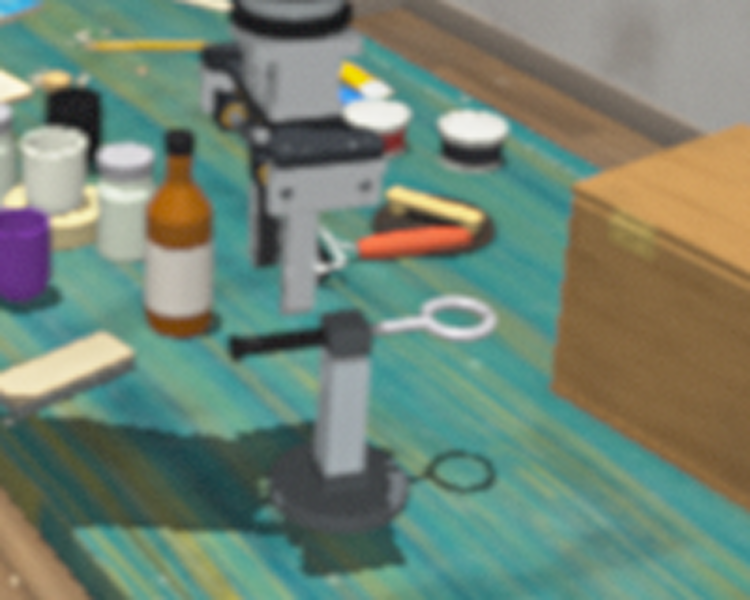

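View pics/h1t.png

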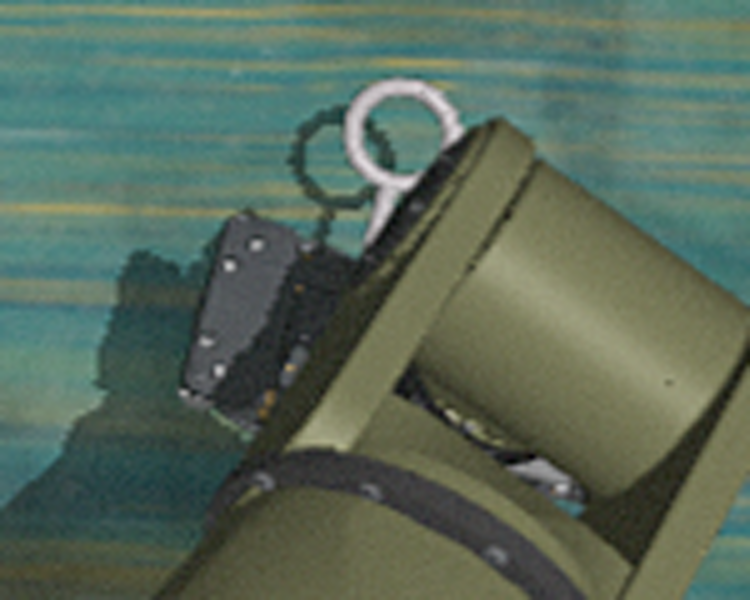

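The fingers straddle the handle: the near fingertip is at (298,305), the far one at (262,262), and the bar at (285,343) in the scene crop. Descend and close.

```bash
python3 -m pendant '[{"claw":0.06,"delta_pos":[-0.001,0,0.02],"rotation":[0,-0.0036,0]},{"claw":0.06,"delta_pos":[-0.001,0,0.04],"rotation":[0,-0.0036,0]},{"claw":0.06,"delta_pos":[-0.001,0,0.0595],"rotation":[0,-0.0036,0]},{"claw":0.06,"delta_pos":[-0.001,0,0.0595],"rotation":[0,-0.0036,0]},{"claw":0.03,"delta_pos":[-0.001,0,0.0595],"rotation":[0,-0.0036,0]},{"claw":0.01,"delta_pos":[-0.001,0,0.0595],"rotation":[0,-0.0036,0]},{"claw":0.0,"delta_pos":[-0.001,0,0.0595],"rotation":[0,-0.0036,0]},{"claw":0.0,"delta_pos":[-0.001,0,0.0595],"rotation":[0,-0.0036,0]},{"claw":0.0,"delta_pos":[-0.001,0,0.0595],"rotation":[0,-0.0036,0]},{"claw":0.0,"delta_pos":[-0.001,0,0.0595],"rotation":[0,-0.0036,0]}]' 40
python3 - <<'E'
from h import *
go([396.5,-236.5,109+73],164.6); print(manip.read_state()['moment'])
s=manip.camera("scene")[...,::-1]; cv2.imwrite("pics/h2s.png",cv2.resize(s[130:290,200:400],(750,600),interpolation=cv2.INTER_CUBIC))
E
```

```text
clock: 3.45
eef_pos: [397.9, -236.3, 111.5]
eef_rot: [3.141, 0.004, 2.873]
wrist_force: [1.0, 6.1, 1.9]
finger_gap: 12.7
t 3.45 dp [ 0.001  -0.0005 -0.0705] rv [ 0.0002  0.0042 -0.0002] pos [ 397.9 -236.3  111.5] yaw 164.6 F [1.  6.1 1.9] gap 12.7
[ 1.08171729 -0.22973401 -0.01774188]
```

View pics/h2s.png

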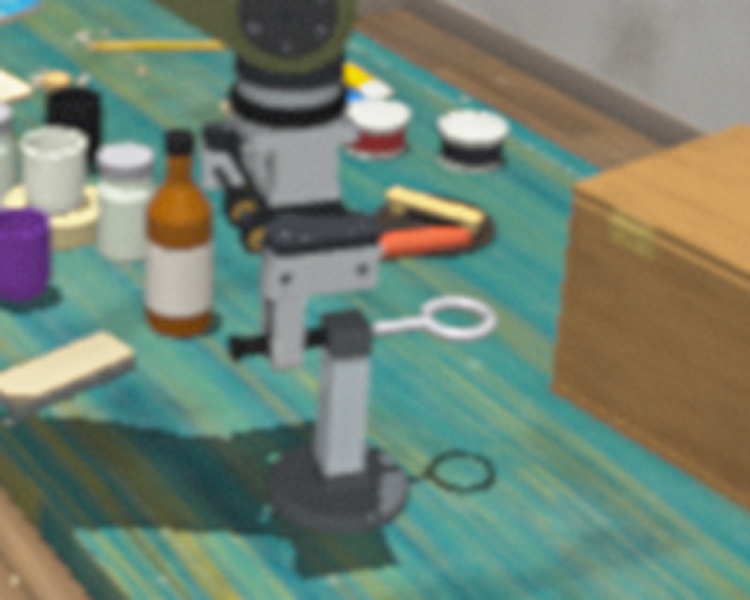

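Handle is gripped (gap 12.7 mm, near finger around the bar at (288,340)). Pull up in small steps.

```bash
python3 -m pendant '[{"claw":0,"delta_pos":[0,0,-0.01],"rotation":[0,0,0]},{"claw":0,"delta_pos":[0,0,-0.02],"rotation":[0,0,0]},{"claw":0,"delta_pos":[0,0,-0.03],"rotation":[0,0,0]},{"claw":0,"delta_pos":[0,0,-0.04],"rotation":[0,0,0]},{"claw":0,"delta_pos":[0,0,-0.05],"rotation":[0,0,0]},{"claw":0,"delta_pos":[0,0,-0.06],"rotation":[0,0,0]},{"claw":0,"delta_pos":[0,0,-0.06],"rotation":[0,0,0]}]' 50; python3 -c "
from h import *
go([396.5,-236.5,109+73],164.6); print(manip.read_state()['moment'])"
```

```text
clock: 4.38
eef_pos: [397.9, -236.3, 171.9]
eef_rot: [3.141, 0.005, 2.873]
wrist_force: [5.3, -0.6, -5.4]
finger_gap: 12.7
t 4.38 dp [ 0.0012 -0.0006 -0.0101] rv [ 0.0002  0.005  -0.0002] pos [ 397.9 -236.3  171.9] yaw 164.6 F [ 5.3 -0.6 -5.4] gap 12.7
[-0.11688537 -0.9222992   0.03870755]
```

Moved 60.4 mm with a 5–6 N load and no slip visible. Continue to about 73 mm.

```bash
python3 -m pendant '[{"claw":0,"delta_pos":[0,0,-0.005],"rotation":[0,0,0]},{"claw":0,"delta_pos":[0,0,-0.01],"rotation":[0,0,0]},{"claw":0,"delta_pos":[0,0,-0.0125],"rotation":[0,0,0]},{"claw":0,"delta_pos":[0,0,-0.0125],"rotation":[0,0,0]},{"claw":0,"delta_pos":[0,0,-0.0125],"rotation":[0,0,0]}]' 50
python3 - <<'E'
from h import *
go([396.5,-236.5,109+73],164.6)
s=manip.camera("scene")[...,::-1]; cv2.imwrite("pics/h3s.png",cv2.resize(s[150:280,220:360],(646,600),interpolation=cv2.INTER_CUBIC))
E
```

```text
clock: 5.0
eef_pos: [397.9, -236.3, 184.2]
eef_rot: [3.141, 0.005, 2.873]
wrist_force: [5.5, -0.7, -6.9]
finger_gap: 12.6
t 5.0 dp [ 0.0013 -0.0006  0.0021] rv [ 0.0002  0.0051 -0.0002] pos [ 397.9 -236.3  184.2] yaw 164.6 F [ 5.5 -0.7 -6.9] gap 12.6
```

View pics/h3s.png

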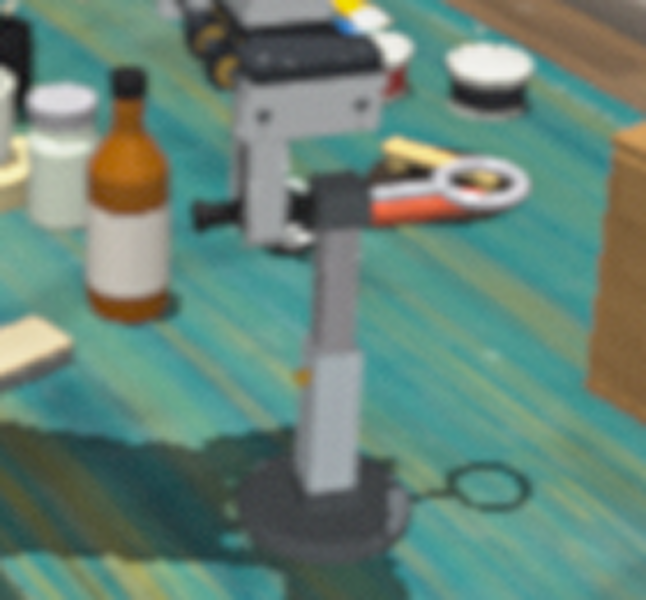

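The orange lock button is out at (302,377) on the tube's left face. Ease down about 3 mm, then open.

```bash
python3 -m pendant '[{"claw":0,"delta_pos":[0,0,0.0015],"rotation":[0,0,0]},{"claw":0,"delta_pos":[0,0,0.003],"rotation":[0,0,0]},{"claw":0,"delta_pos":[0,0,0.003],"rotation":[0,0,0]}]'; python3 -m pendant '[{"claw":0.03,"delta_pos":[0,0,0],"rotation":[0,0,0]},{"claw":0.06,"delta_pos":[0,0,0],"rotation":[0,0,0]},{"claw":0.06,"delta_pos":[0,0,0],"rotation":[0,0,0]},{"claw":0.06,"delta_pos":[0,0,-0.03],"rotation":[0,0,0]},{"claw":0.06,"delta_pos":[0,0,-0.06],"rotation":[0,0,0]},{"claw":0.094,"delta_pos":[0,0,-0.1],"rotation":[0,0,0]},{"claw":0.094,"delta_pos":[0,0,-0.1],"rotation":[0,0,0]}]'
python3 - <<'E'
from h import *
go([442.2,206.7,290],115.7)
s=manip.camera("scene")[...,::-1]; cv2.imwrite("pics/h4s_raw.png",s); cv2.imwrite("pics/h4s.png",cv2.resize(s[150:280,220:360],(646,600),interpolation=cv2.INTER_CUBIC))
E
```

```text
clock: 5.42
eef_pos: [397.9, -236.3, 181.4]
eef_rot: [3.141, 0.005, 2.873]
wrist_force: [2.4, -0.1, 0.5]
finger_gap: 12.1
clock: 6.3
eef_pos: [398.0, -236.6, 283.9]
eef_rot: [-3.14, 0.01, 2.873]
wrist_force: [-0.5, 0.9, -0.0]
finger_gap: 76.6
t 6.3 dp [ 0.0751  0.4391 -0.0075] rv [0.0027 0.0097 0.8533] pos [ 398.  -236.6  283.9] yaw 164.6 F [-0.5  0.9 -0. ] gap 76.6
```

View pics/h4s.png

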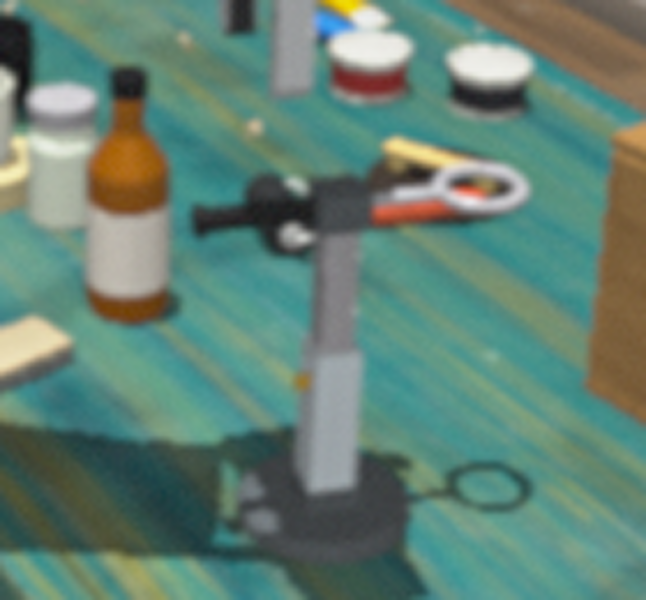

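Mast stays up when released, with the button still out at (302,382). Now to the cup, staying high.

```bash
python3 -m pendant '[{"claw":0.094,"delta_pos":[0.01,0.05,-0.0075],"rotation":[0.002,0.01,0.09]},{"claw":0.094,"delta_pos":[0.02,0.1,-0.0075],"rotation":[0.002,0.01,0.19]},{"claw":0.094,"delta_pos":[0.027,0.15,-0.0075],"rotation":[0.002,0.01,0.29]},{"claw":0.094,"delta_pos":[0.035,0.2,-0.0075],"rotation":[0.002,0.01,0.39]},{"claw":0.094,"delta_pos":[0.044,0.25,-0.0075],"rotation":[0.002,0.01,0.49]},{"claw":0.094,"delta_pos":[0.052,0.3,-0.0075],"rotation":[0.002,0.01,0.59]},{"claw":0.094,"delta_pos":[0.06,0.35,-0.0075],"rotation":[0.002,0.01,0.69]},{"claw":0.094,"delta_pos":[0.068,0.4,-0.0075],"rotation":[0.002,0.01,0.79]},{"claw":0.094,"delta_pos":[0.0751,0.439,-0.0075],"rotation":[0.0027,0.0097,0.8533]},{"claw":0.094,"delta_pos":[0.0751,0.439,-0.0075],"rotation":[0.0027,0.0097,0.8533]}]' 20
python3 - <<'E'
from h import *
go([442.2,206.7,130],115.7)
t=manip.camera("top")[...,::-1];cv2.imwrite("pics/c1t_raw.png",t)
cv2.imwrite("pics/c1t.png",cv2.resize(t[130:250,330:430],(500,600),interpolation=cv2.INTER_CUBIC))
s=manip.camera("scene")[...,::-1]; cv2.imwrite("pics/c1s_raw.png",s); cv2.imwrite("pics/c1s.png",cv2.resize(s[90:240,160:350],(760,600),interpolation=cv2.INTER_CUBIC))
E
```

```text
clock: 7.6
eef_pos: [441.2, 208.6, 286.9]
eef_rot: [-3.137, -0.003, 2.022]
wrist_force: [-0.2, 0.0, -0.3]
finger_gap: 94.0
t 7.6 dp [-0.0026  0.0008  0.1569] rv [-0.0043 -0.003   0.0024] pos [441.2 208.6 286.9] yaw 115.8 F [-0.2  0.  -0.3] gap 94.0
```

View pics/c1t.png

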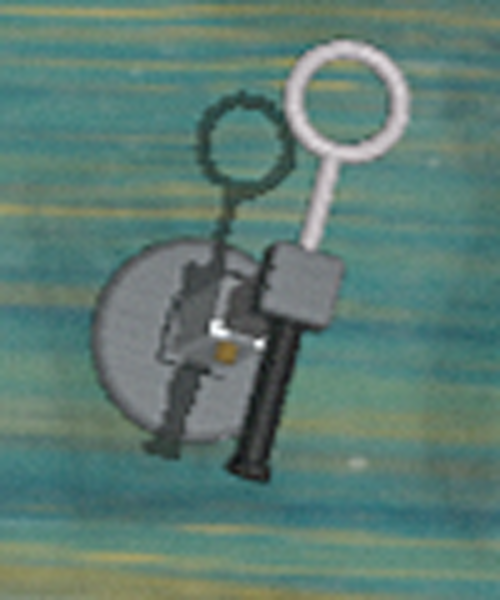

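View pics/c1s.png

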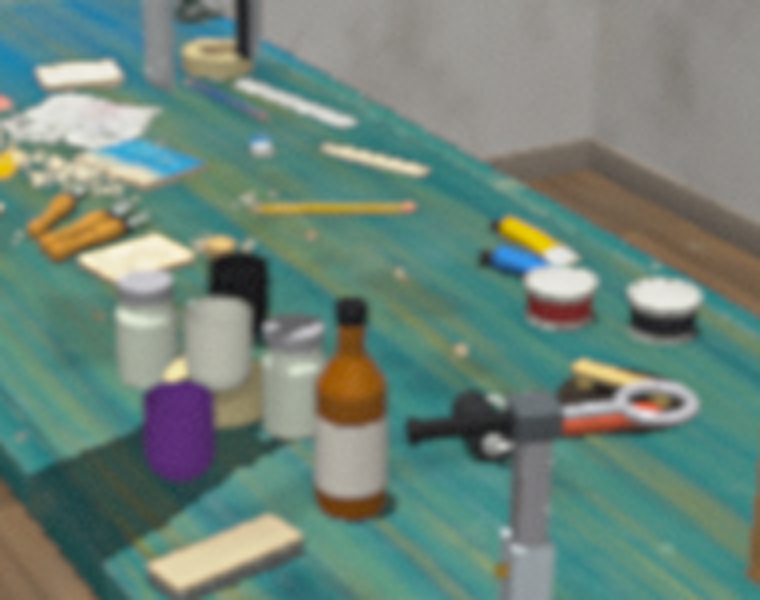

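```bash
python3 - <<'E'
from h import *
np.set_printoptions(precision=1,suppress=True)
print(onz('top',399.2,149.8,198),tri([('top',399.2,149.8),('scene',323.7,190.0)]))
E
python3 -m pendant '[{"claw":0.094,"delta_pos":[-0.001,0.001,0.05],"rotation":[-0.004,-0.003,0.002]},{"claw":0.094,"delta_pos":[-0.002,0.001,0.1],"rotation":[-0.004,-0.003,0.002]},{"claw":0.094,"delta_pos":[-0.0026,0.001,0.15],"rotation":[-0.004,-0.003,0.002]},{"claw":0.094,"delta_pos":[-0.0026,0.001,0.18],"rotation":[-0.004,-0.003,0.002]},{"claw":0.094,"delta_pos":[-0.0026,0.001,0.18],"rotation":[-0.004,-0.003,0.002]}]' 20
python3 - <<'E'
from h import *
go([442.5,206.7,45],115.7)
t=manip.camera("top")[...,::-1];cv2.imwrite("pics/c2t.png",cv2.resize(t[120:240,100:260],(800,600),interpolation=cv2.INTER_CUBIC))
s=manip.camera("scene")[...,::-1]; cv2.imwrite("pics/c2s.png",cv2.resize(s[100:240,160:310],(643,600),interpolation=cv2.INTER_CUBIC))
E
```

```text
[ 516.9 -269.6  198. ] (array([ 517.5, -269.8,  200.1]), [np.float64(1.2159534427614251), np.float64(1.2159534427613465)])
clock: 8.32
eef_pos: [441.7, 203.4, 106.0]
eef_rot: [-3.138, 0.0, 2.018]
wrist_force: [0.3, 0.3, 0.1]
finger_gap: 93.8
t 8.32 dp [0.0026 0.0023 0.061 ] rv [-0.0035  0.0001 -0.0016] pos [441.7 203.4 106. ] yaw 115.6 F [0.3 0.3 0.1] gap 93.8
```

View pics/c2t.png

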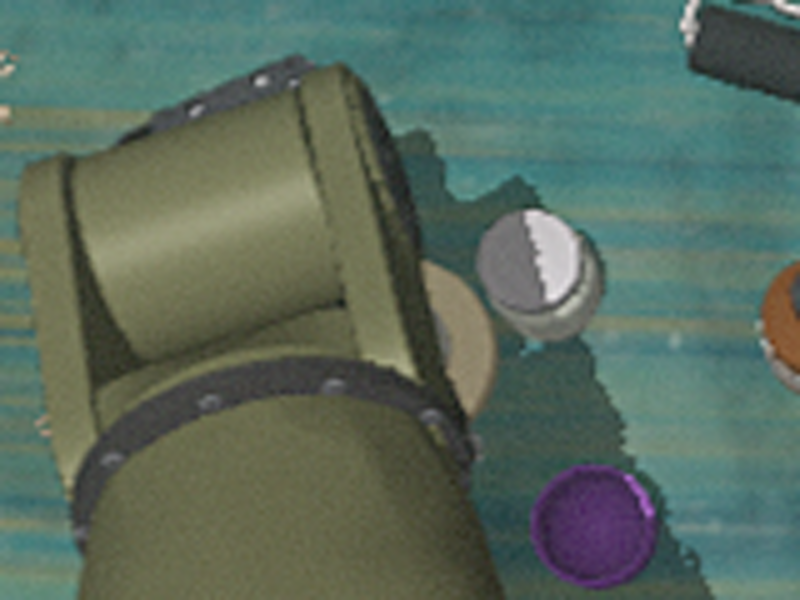

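View pics/c2s.png

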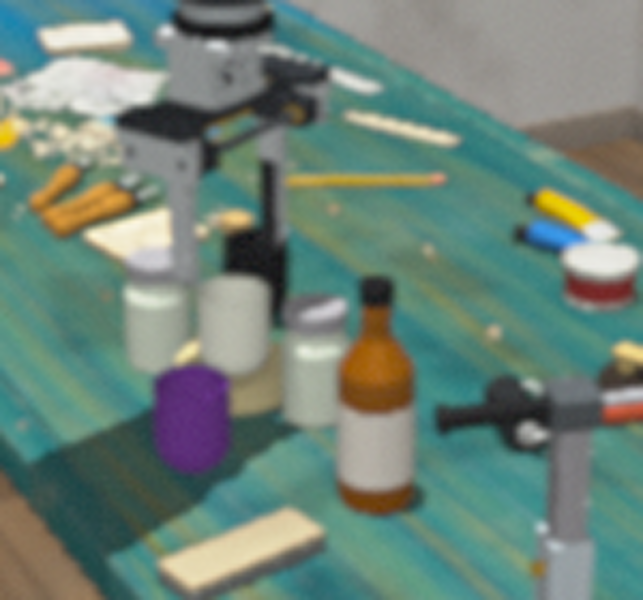

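Both fingers straddle the cup: tips at about (184,278) and (275,240) in the scene crop, rim centre at (235,288), jars clear. Go down to the grasp height.

```bash
python3 -m pendant '[{"claw":0.094,"delta_pos":[0.0026,0.0023,0.015],"rotation":[-0.0035,0,-0.0016]},{"claw":0.094,"delta_pos":[0.0026,0.0023,0.03],"rotation":[-0.0035,0,-0.0016]},{"claw":0.094,"delta_pos":[0.0026,0.0023,0.045],"rotation":[-0.0035,0,-0.0016]},{"claw":0.094,"delta_pos":[0.0026,0.0023,0.061],"rotation":[-0.0035,0,-0.0016]},{"claw":0.094,"delta_pos":[0.0026,0.0023,0.061],"rotation":[-0.0035,0,-0.0016]}]' 20; python3 -m pendant '[{"claw":0.07,"delta_pos":[0,0,0],"rotation":[0,0,0]},{"claw":0.065,"delta_pos":[0,0,0],"rotation":[0,0,0]},{"claw":0.06,"delta_pos":[0,0,0],"rotation":[0,0,0]},{"claw":0.055,"delta_pos":[0,0,0],"rotation":[0,0,0]},{"claw":0.05,"delta_pos":[0,0,0],"rotation":[0,0,0]},{"claw":0.05,"delta_pos":[0,0,0],"rotation":[0,0,0]},{"claw":0.05,"delta_pos":[0,0,0],"rotation":[0,0,0]}]' 15;  python3 -c "
from h import *
go([442.5,206.7,45],115.7)"
```

```text
clock: 9.05
eef_pos: [443.5, 207.5, 46.2]
eef_rot: [3.139, 0.0, 2.02]
wrist_force: [0.0, 0.1, 0.3]
finger_gap: 93.9
clock: 9.93
eef_pos: [443.8, 207.6, 46.5]
eef_rot: [3.138, 0.0, 2.02]
wrist_force: [2.5, 0.8, 3.6]
finger_gap: 55.6
t 9.93 dp [-0.0002 -0.0016  0.0015] rv [0.0033 0.0004 0.0003] pos [443.8 207.6  46.5] yaw 115.7 F [2.5 0.8 3.6] gap 55.6
```

Cup gripped (gap 55.6 mm). Lift straight up.

```bash
python3 -m pendant '[{"claw":0.05,"delta_pos":[0,0,-0.01],"rotation":[0.003,0,0]},{"claw":0.05,"delta_pos":[0,0,-0.02],"rotation":[0.003,0,0]},{"claw":0.05,"delta_pos":[0,0,-0.04],"rotation":[0.003,0,0]},{"claw":0.05,"delta_pos":[0,0,-0.07],"rotation":[0.003,0,0]},{"claw":0.05,"delta_pos":[0,0,-0.11],"rotation":[0.003,0,0]},{"claw":0.05,"delta_pos":[0,0,-0.15],"rotation":[0.003,0,0]},{"claw":0.05,"delta_pos":[0,0,-0.19],"rotation":[0.003,0,0]},{"claw":0.05,"delta_pos":[0,0,-0.22],"rotation":[0.003,0,0]},{"claw":0.05,"delta_pos":[0,0,-0.235],"rotation":[0.003,0,0]},{"claw":0.05,"delta_pos":[0,0,-0.235],"rotation":[0.003,0,0]}]' 22
python3 - <<'E'
from h import *
go([517,-269.7,285],115.7)
s=manip.camera("scene")[...,::-1]; cv2.imwrite("pics/c3s.png",cv2.resize(s[50:240,140:330],(600,600),interpolation=cv2.INTER_CUBIC))
E
```

```text
clock: 11.18
eef_pos: [443.1, 207.3, 281.8]
eef_rot: [3.14, 0.0, 2.02]
wrist_force: [0.2, 0.6, -2.2]
finger_gap: 55.7
t 11.18 dp [-0.4618 -0.1404 -0.0031] rv [0.0011 0.0005 0.0003] pos [443.1 207.3 281.8] yaw 115.7 F [ 0.2  0.6 -2.2] gap 55.7
```

View pics/c3s.png

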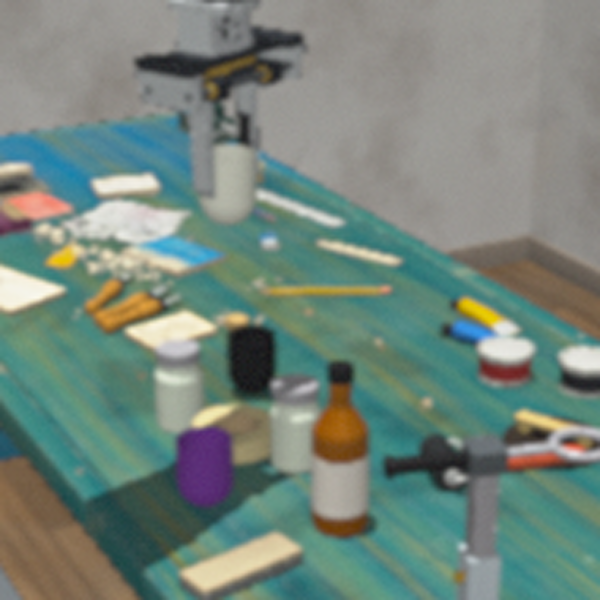

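Cup hangs upright in the fingers at (228,185). Roll, jars and bottle are unmoved. Carry it over to above the ring.

```bash
python3 - <<'E'
from h import *
np.set_printoptions(precision=0,suppress=True)
print(onz('scene',350,245,0),tri([('top',362,12),('scene',400,165)]),tri([('top',362,86),('scene',353,185)]))
E
python3 -m pendant '[{"claw":0.05,"delta_pos":[-0.02,-0.006,-0.003],"rotation":[0,0,0]},{"claw":0.05,"delta_pos":[-0.06,-0.018,-0.003],"rotation":[0,0,0]},{"claw":0.05,"delta_pos":[-0.11,-0.033,-0.003],"rotation":[0,0,0]},{"claw":0.05,"delta_pos":[-0.16,-0.049,-0.003],"rotation":[0,0,0]},{"claw":0.05,"delta_pos":[-0.21,-0.064,-0.003],"rotation":[0,0,0]},{"claw":0.05,"delta_pos":[-0.26,-0.079,-0.003],"rotation":[0,0,0]},{"claw":0.05,"delta_pos":[-0.31,-0.094,-0.003],"rotation":[0,0,0]},{"claw":0.05,"delta_pos":[-0.355,-0.108,-0.003],"rotation":[0,0,0]},{"claw":0.05,"delta_pos":[-0.385,-0.117,-0.003],"rotation":[0,0,0]},{"claw":0.05,"delta_pos":[-0.39,-0.118,-0.003],"rotation":[0,0,0]}]' 22; python3 -c "
from h import *
go([517,-269.7,260],115.7)"
```

```text
[ 630. -269.    0.] (array([ 840., -206.,  169.]), [np.float64(8.459348863145006), np.float64(8.459348863145221)]) (array([ 672., -206.,  147.]), [np.float64(2.8428044735318583), np.float64(2.842804473532037)])
clock: 12.48
eef_pos: [505.3, -196.7, 282.0]
eef_rot: [-3.139, -0.002, 2.017]
wrist_force: [-0.1, 0.2, -2.2]
finger_gap: 55.5
t 12.47 dp [-0.0709 -0.021   0.0219] rv [-0.0026 -0.002  -0.0019] pos [ 505.3 -196.7  282. ] yaw 115.6 F [-0.1  0.2 -2.2] gap 55.5
```

```bash
python3 -m pendant '[{"claw":0.05,"delta_pos":[-0.03,-0.009,0],"rotation":[-0.0026,-0.002,-0.0019]},{"claw":0.05,"delta_pos":[-0.06,-0.018,0],"rotation":[-0.0026,-0.002,-0.0019]},{"claw":0.05,"delta_pos":[-0.0709,-0.021,0],"rotation":[-0.0026,-0.002,-0.0019]},{"claw":0.05,"delta_pos":[-0.0709,-0.021,0.01],"rotation":[-0.0026,-0.002,-0.0019]},{"claw":0.05,"delta_pos":[-0.0709,-0.021,0.022],"rotation":[-0.0026,-0.002,-0.0019]},{"claw":0.05,"delta_pos":[-0.0709,-0.021,0.022],"rotation":[-0.0026,-0.002,-0.0019]}]' 22
python3 - <<'E'
from h import *
go([517,-269.7,260],115.7)
s=manip.camera("scene")[...,::-1]; cv2.imwrite("pics/r1s_raw.png",s); cv2.imwrite("pics/r1s.png",cv2.resize(s[120:220,260:380],(720,600),interpolation=cv2.INTER_CUBIC))
t=manip.camera("top")[...,::-1]; cv2.imwrite("pics/r1t.png",cv2.resize(t[110:210,330:470],(800,571),interpolation=cv2.INTER_CUBIC))
E
```

```text
clock: 13.22
eef_pos: [516.6, -268.6, 258.6]
eef_rot: [-3.14, -0.002, 2.02]
wrist_force: [-0.1, 0.3, -1.5]
finger_gap: 56.0
t 13.22 dp [-0.0012 -0.0002 -0.0014] rv [-0.0011 -0.0018  0.0009] pos [ 516.6 -268.6  258.6] yaw 115.8 F [-0.1  0.3 -1.5] gap 56.0
```

View pics/r1s.png

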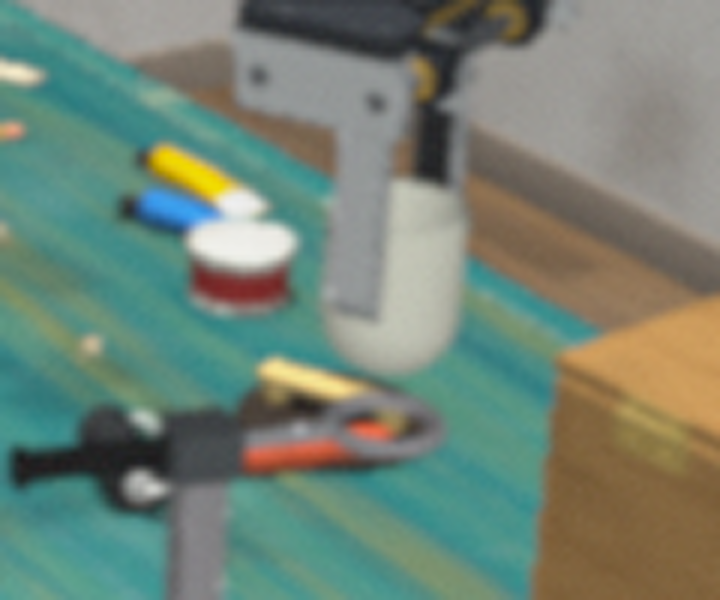

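View pics/r1t.png

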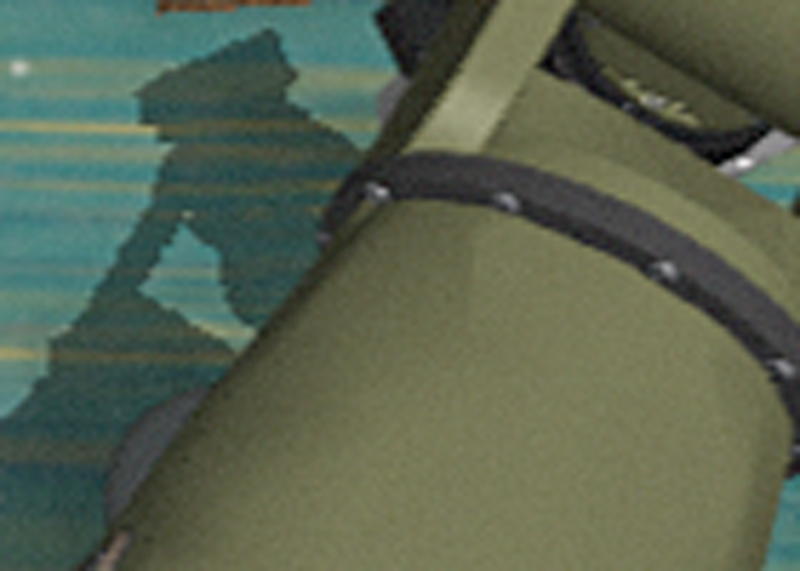

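Run:
```python
from h import *
c=lambda q:(q+.4-np.array([260,120]))*6
for z in (198,224,240,260,280,296): print(z,c(proj('scene',(517,-269.7,z))).round(1))
print(c(proj('scene',(527,-269.7,260))),c(proj('scene',(517,-259.7,260))))
# cup edges by row
im=cv2.imread('pics/r1s_raw.png').astype(int)
for r in range(150,183,3): print(r,(r-120)*6+3,' '.join('%d,%d,%d'%tuple(p) for p in im[r,312:342:1][:,::-1][20:30]))
```

```text
198 [380.3 427.9]
224 [385.2 371.5]
240 [388.3 336.2]
260 [392.2 291.5]
280 [396.1 246. ]
296 [399.3 209.2]
[411.85505904 286.44395719] [376.89950822 282.3696908 ]
150 183 93,97,90 77,77,74 89,90,90 109,112,113 123,120,120 132,117,104 133,107,84 133,108,80 126,103,78 120,101,82
153 201 179,181,167 172,174,162 165,167,155 154,156,145 139,138,129 130,120,106 131,109,87 135,107,79 138,109,80 139,111,81
156 219 173,175,162 167,170,157 162,163,152 156,157,147 147,150,139 135,136,124 123,113,99 123,102,83 126,101,78 125,101,80
159 237 187,188,175 185,188,174 182,184,171 179,181,167 168,168,155 152,145,129 135,118,96 127,104,78 124,100,75 122,101,76
162 255 188,190,177 186,188,175 181,181,168 178,179,167 161,164,152 135,141,132 115,118,106 120,109,92 130,107,83 138,109,82
165 273 185,187,173 183,184,170 181,183,169 172,173,160 150,162,152 118,153,147 73,144,142 54,142,142 64,140,140 75,132,130
168 291 183,185,173 182,183,169 178,178,165 168,168,156 151,158,141 129,150,126 111,148,127 102,151,136 102,155,145 95,154,147
171 309 185,186,173 180,181,168 174,175,163 158,163,151 134,152,138 107,141,122 103,142,116 110,142,115 115,144,113 118,147,114
174 327 183,185,170 178,178,166 167,169,156 143,155,144 111,142,135 84,136,129 73,136,127 78,138,129 81,138,126 90,140,125
177 345 172,174,160 159,164,152 134,153,143 100,140,135 74,133,131 62,128,129 60,128,129 60,128,130 63,130,131 69,135,134
180 363 110,148,136 96,149,136 86,149,132 83,147,128 85,149,132 81,146,132 73,142,131 71,142,135 64,135,133 60,131,129
```

The cup is about 25 mm above the ring. Its axis is at about column 394 in the crop, against the expected 396 for the ring's axis. That is within 1 mm once TCP is at the target. Lower stepwise, watching force.

```bash
python3 -m pendant '[{"claw":0.05,"delta_pos":[-0.0012,-0.0002,0.005],"rotation":[-0.001,-0.0018,0]},{"claw":0.05,"delta_pos":[-0.0012,-0.0002,0.01],"rotation":[-0.001,-0.0018,0]},{"claw":0.05,"delta_pos":[-0.0012,-0.0002,0.015],"rotation":[-0.001,-0.0018,0]},{"claw":0.05,"delta_pos":[-0.0012,-0.0002,0.02],"rotation":[-0.001,-0.0018,0]},{"claw":0.05,"delta_pos":[-0.0012,-0.0002,0.024],"rotation":[-0.001,-0.0018,0]},{"claw":0.05,"delta_pos":[-0.0012,-0.0002,0.024],"rotation":[-0.001,-0.0018,0]}]' 22
python3 - <<'E'
from h import *
go([517,-269.7,228.5],115.7)
s=manip.camera("scene")[...,::-1]; cv2.imwrite("pics/r2s_raw.png",s); cv2.imwrite("pics/r2s.png",cv2.resize(s[120:220,260:380],(720,600),interpolation=cv2.INTER_CUBIC))
E
```

```text
clock: 14.08
eef_pos: [517.3, -270.2, 235.7]
eef_rot: [3.141, 0.001, 2.02]
wrist_force: [-0.3, 0.1, -1.2]
finger_gap: 56.1
t 14.07 dp [ 0.0006 -0.      0.0072] rv [0.0008 0.0014 0.0006] pos [ 517.3 -270.2  235.7] yaw 115.7 F [-0.3  0.1 -1.2] gap 56.1
```

View pics/r2s.png

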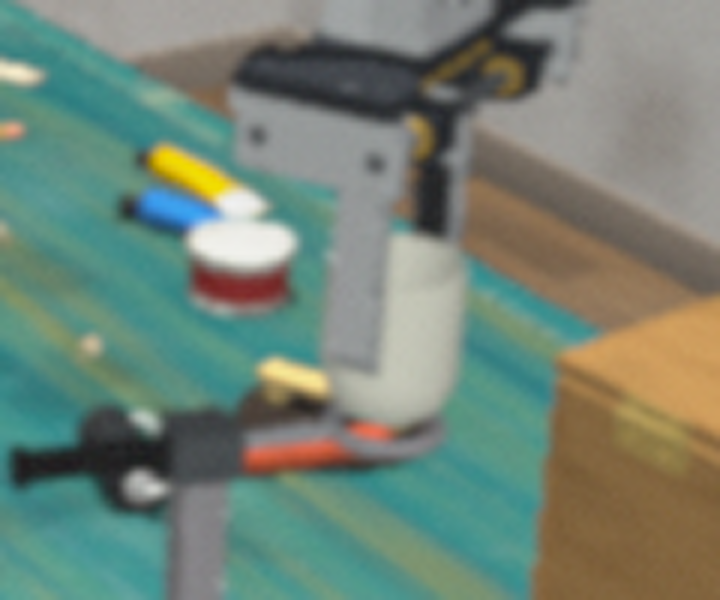

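Cup bottom sits centrally over the ring (cup edges ~333–462, ring 330–444). Continue down gently.

```bash
python3 -m pendant '[{"claw":0.05,"delta_pos":[0.0004,0,0.0015],"rotation":[0.0008,0.0014,0]},{"claw":0.05,"delta_pos":[0.0004,0,0.003],"rotation":[0.0008,0.0014,0]},{"claw":0.05,"delta_pos":[0.0004,0,0.0045],"rotation":[0.0008,0.0014,0]},{"claw":0.05,"delta_pos":[0.0004,0,0.0045],"rotation":[0.0008,0.0014,0]}]' ; python3 -c "
from h import *
go([517,-269.7,228.5],115.7);print(manip.read_state()['moment'])"
```

```text
clock: 14.62
eef_pos: [517.2, -269.9, 231.4]
eef_rot: [3.141, 0.0, 2.02]
wrist_force: [-0.2, 0.1, -1.0]
finger_gap: 55.5
t 14.62 dp [ 0.0003 -0.      0.0029] rv [0.0001 0.0002 0.0006] pos [ 517.2 -269.9  231.4] yaw 115.7 F [-0.2  0.1 -1. ] gap 55.5
[-0.06301999  0.01052675  0.00883523]
```

```bash
python3 -m pendant '[{"claw":0.05,"delta_pos":[0,0,0.001],"rotation":[0,0,0]},{"claw":0.05,"delta_pos":[0,0,0.002],"rotation":[0,0,0]},{"claw":0.05,"delta_pos":[0,0,0.002],"rotation":[0,0,0]}]' ; python3 -c "
from h import *
go([517,-269.7,228.5],115.7);print(manip.read_state()['moment'])"
```

```text
clock: 15.0
eef_pos: [517.2, -269.9, 229.5]
eef_rot: [3.141, 0.0, 2.02]
wrist_force: [0.6, 0.8, -0.7]
finger_gap: 55.8
t 15.0 dp [ 0.0003 -0.0001  0.001 ] rv [0.0004 0.0004 0.0006] pos [ 517.2 -269.9  229.5] yaw 115.7 F [ 0.6  0.8 -0.7] gap 55.8
[ 0.0416097  -0.06202566 -0.04239941]
```

```bash
python3 -m pendant '[{"claw":0.05,"delta_pos":[0,0,0.0005],"rotation":[0,0,0]},{"claw":0.05,"delta_pos":[0,0,0.001],"rotation":[0,0,0]},{"claw":0.05,"delta_pos":[0,0,0.001],"rotation":[0,0,0]}]' ; python3 -c "
from h import *
go([517,-269.7,228.5],115.7)
for i in range(3):
  manip.camera('top'); s=manip.read_state();print(s['moment'].round(2),s['wrist_force'].round(2))"
```

```text
clock: 15.38
eef_pos: [517.5, -269.9, 229.0]
eef_rot: [3.14, 0.001, 2.02]
wrist_force: [-0.0, 1.5, 5.9]
finger_gap: 55.9
t 15.38 dp [ 0.0004 -0.0003  0.0005] rv [0.0011 0.0012 0.0008] pos [ 517.5 -269.9  229. ] yaw 115.7 F [-0.   1.5  5.9] gap 55.9
[ 0.24 -0.02 -0.  ] [1.04 2.6  5.55]
[ 0.16 -0.1  -0.04] [0.   2.32 5.79]
[ 0.23 -0.11 -0.03] [0.39 0.86 5.31]
```

Contact, about 6 N up, with a small lateral push to +y. Nudge 0.7 mm to +y and recheck.

```bash
python3 -m pendant '[{"claw":0.05,"delta_pos":[0.0006,0.0004,0],"rotation":[0.001,0.001,0]},{"claw":0.05,"delta_pos":[0.0006,0.0004,0],"rotation":[0.001,0.001,0]},{"claw":0.05,"delta_pos":[0.0006,0.0004,0],"rotation":[0.001,0.001,0]}]' ; python3 -c "
from h import *
go([517,-269.7,228.5],115.7)
a=[]
for i in range(5):
  manip.camera('top'); s=manip.read_state();a.append(np.r_[s['wrist_force'],s['moment']])
print(np.mean(a,0).round(2))"
```

```text
clock: 15.9
eef_pos: [517.6, -269.2, 228.9]
eef_rot: [3.141, 0.0, 2.02]
wrist_force: [1.3, -1.0, 1.7]
finger_gap: 55.9
t 15.9 dp [-0.0002 -0.0007  0.0004] rv [0.0001 0.0002 0.0007] pos [ 517.6 -269.2  228.9] yaw 115.7 F [ 1.3 -1.   1.7] gap 55.9
[ 1.16 -0.5   1.26 -0.15 -0.29  0.01]
```

```bash
python3 -m pendant '[{"claw":0.05,"delta_pos":[0.0001,0.0001,0.0005],"rotation":[0,0,0]},{"claw":0.05,"delta_pos":[0.0001,0.0001,0.0006],"rotation":[0,0,0]},{"claw":0.05,"delta_pos":[0.0001,0.0001,0.0006],"rotation":[0,0,0]}]' ; python3 -c "
from h import *
go([517,-269.7,228.5],115.7)
a=[]
for i in range(5):
  manip.camera('top'); s=manip.read_state();a.append(np.r_[s['wrist_force'],s['moment']])
print(np.mean(a,0).round(2))
s=manip.camera('scene')[...,::-1]; cv2.imwrite('pics/r3s.png',cv2.resize(s[120:220,260:380],(720,600),interpolation=cv2.INTER_CUBIC))"
```

```text
clock: 16.52
eef_pos: [517.7, -269.2, 228.7]
eef_rot: [3.141, 0.001, 2.02]
wrist_force: [0.5, -0.8, 5.2]
finger_gap: 55.9
t 16.52 dp [-0.0001 -0.0009  0.0002] rv [0.0004 0.0007 0.0007] pos [ 517.7 -269.2  228.7] yaw 115.7 F [ 0.5 -0.8  5.2] gap 55.9
[ 1.14 -0.58  5.17 -0.2  -0.16  0.02]
```

View pics/r3s.png

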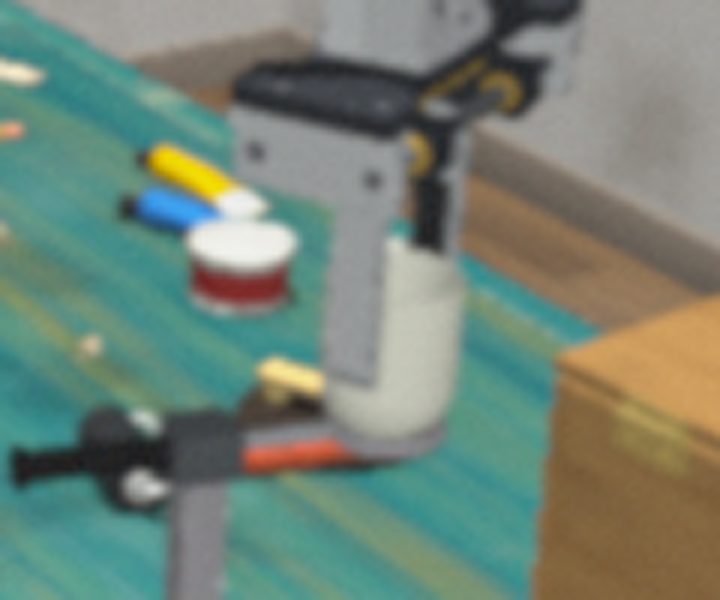

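Seated: z agrees (228.7 against 228.5), lateral forces around 1 N. Relax the grip first, then open slowly.

```bash
python3 -m pendant '[{"claw":0.05,"delta_pos":[0,0,0],"rotation":[0,0,0]},{"claw":0.05,"delta_pos":[0,0,0],"rotation":[0,0,0]}]' 3; python3 -m pendant '[{"claw":0.056,"delta_pos":[0,0,0],"rotation":[0,0,0]},{"claw":0.057,"delta_pos":[0,0,0],"rotation":[0,0,0]},{"claw":0.058,"delta_pos":[0,0,0],"rotation":[0,0,0]},{"claw":0.06,"delta_pos":[0,0,0],"rotation":[0,0,0]},{"claw":0.063,"delta_pos":[0,0,0],"rotation":[0,0,0]},{"claw":0.07,"delta_pos":[0,0,0],"rotation":[0,0,0]},{"claw":0.08,"delta_pos":[0,0,0],"rotation":[0,0,0]},{"claw":0.09,"delta_pos":[0,0,0],"rotation":[0,0,0]},{"claw":0.09,"delta_pos":[0,0,0],"rotation":[0,0,0]}]' 3; python3 -c "
from h import *
s=manip.camera('scene')[...,::-1]; cv2.imwrite('pics/r4s.png',cv2.resize(s[120:220,260:380],(720,600),interpolation=cv2.INTER_CUBIC))"
```

```text
clock: 17.08
eef_pos: [517.8, -269.1, 228.6]
eef_rot: [3.141, 0.001, 2.02]
wrist_force: [3.2, 0.8, 3.7]
finger_gap: 56.2
clock: 18.2
eef_pos: [517.8, -269.1, 228.6]
eef_rot: [3.141, 0.001, 2.02]
wrist_force: [-0.9, -0.2, 1.1]
finger_gap: 89.9
```

View pics/r4s.png

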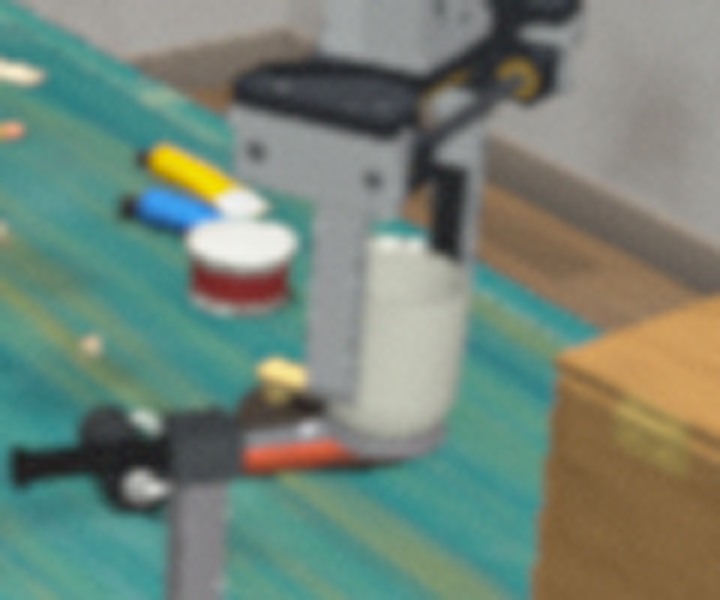

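Cup stays in the ring. Rise straight up, then move aside to check.

```bash
python3 -m pendant '[{"claw":0.092,"delta_pos":[0,0,-0.01],"rotation":[0,0,0]},{"claw":0.092,"delta_pos":[0,0,-0.03],"rotation":[0,0,0]},{"claw":0.092,"delta_pos":[0,0,-0.06],"rotation":[0,0,0]},{"claw":0.092,"delta_pos":[0,0,-0.09],"rotation":[0,0,0]},{"claw":0.092,"delta_pos":[0,0,-0.12],"rotation":[0,0,0]},{"claw":0.092,"delta_pos":[0.06,0,-0.12],"rotation":[0,0,0]},{"claw":0.092,"delta_pos":[0.12,0,-0.12],"rotation":[0,0,0]},{"claw":0.092,"delta_pos":[0.18,0,-0.12],"rotation":[0,0,0]},{"claw":0.092,"delta_pos":[0.24,0,-0.12],"rotation":[0,0,0]},{"claw":0.092,"delta_pos":[0.3,0,-0.12],"rotation":[0,0,0]}]'; python3 -c "
from h import *
s=manip.camera('scene')[...,::-1]; cv2.imwrite('pics/f1s_raw.png',s);cv2.imwrite('pics/f1s.png',cv2.resize(s[130:230,270:370],(600,600),interpolation=cv2.INTER_CUBIC));cv2.imwrite('pics/f1all.png',s)
t=manip.camera('top')[...,::-1]; cv2.imwrite('pics/f1t_raw.png',t);cv2.imwrite('pics/f1t.png',cv2.resize(t[110:230,340:440],(500,600),interpolation=cv2.INTER_CUBIC))"
```

```text
clock: 19.5
eef_pos: [386.2, 2.6, 349.3]
eef_rot: [3.14, 0.001, 2.02]
wrist_force: [1.6, 0.5, 0.5]
finger_gap: 92.2
```

View pics/f1s.png

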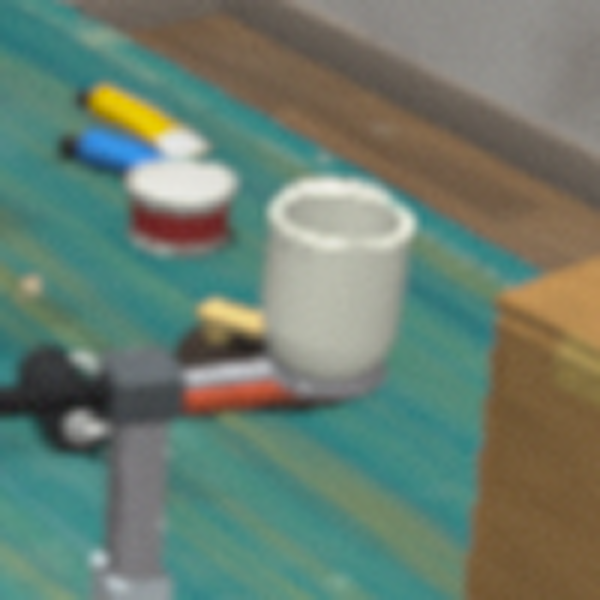

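View pics/f1t.png

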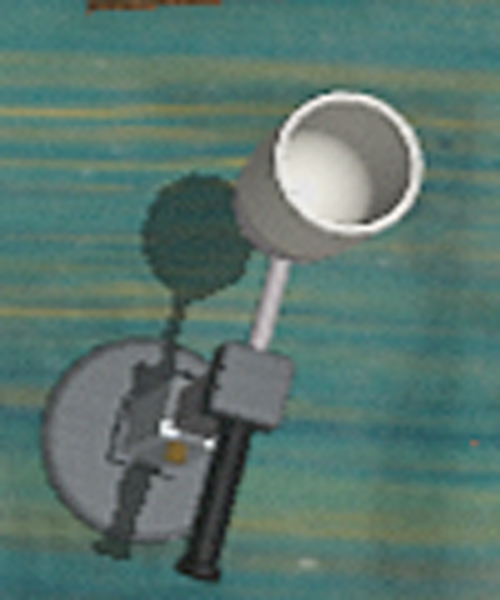

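View pics/f1all.png

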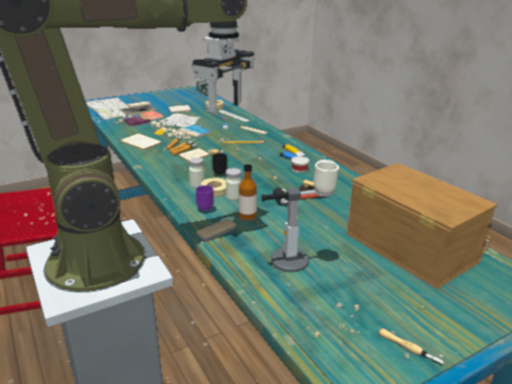

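Run:
```python
from h import *
np.set_printoptions(precision=1,suppress=True)
print(onz('top',409.3,142.4,266),tri([('top',409.3,142.4),('scene',326.6,165.2)]),onz('scene',326.6,165.2,266), onz('scene',323.7,190.0,198))
t=cv2.imread('pics/f1t_raw.png');h=cv2.cvtColor(t,cv2.COLOR_BGR2HSV).astype(int)
M=np.zeros(t.shape[:2],np.uint8);M[120:165,388:430]=((h[...,1]<35)&(h[...,2]>185))[120:165,388:430]
cs,_=cv2.findContours(M,cv2.RETR_EXTERNAL,cv2.CHAIN_APPROX_NONE);c=max(cs,key=len);e=cv2.fitEllipse(cv2.convexHull(c));print(e,onz('top',*e[0],266))
```

```text
[ 516.8 -270.   266. ] (array([ 518.2, -270.7,  267.4]), [np.float64(1.9116609656388435), np.float64(1.9116609656389287)]) [ 522.7 -268.1  266. ] [ 521.6 -266.7  198. ]
((409.2557373046875, 142.16085815429688), (27.24921417236328, 29.318584442138672), 115.14331817626953) [ 517.3 -269.9  266. ]
```

Rim centre is within 1 mm of the ring centre, so the lean is about 1° or less. Quick check that the bystanders haven't moved.

Run:
```python
from h import *
a=cv2.imread('pics/scene0.png');b=cv2.imread('pics/f1s_raw.png')
for n,(x,y,w,h) in dict(jarb=(186,155,18,32),jara=(224,166,18,32),bottle=(236,163,24,58)).items():
    r=cv2.matchTemplate(b[y-8:y+h+8,x-8:x+w+8],a[y:y+h,x:x+w],cv2.TM_CCOEFF_NORMED);_,m,_,l=cv2.minMaxLoc(r);print(n,m,np.array(l)-8)
cv2.imwrite('pics/f2.png',np.hstack([cv2.resize(i[140:250,170:290],(400,367),interpolation=cv2.INTER_CUBIC) for i in (a,b)]))
print(manip.read_state()['clock'])
```

```text
jarb 0.9989465475082397 [0 0]
jara 0.9948426485061646 [0 0]
bottle 0.9617987275123596 [0 0]
19.6
```

View pics/f2.png

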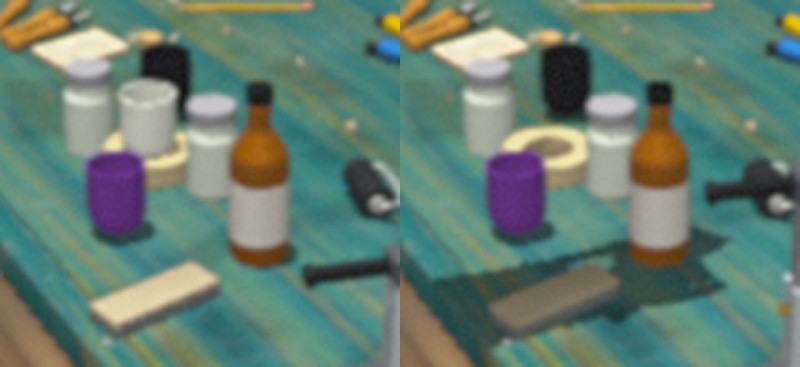

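Roll, jars and bottle stand where they were, the roll's hole is empty, and the lock button is visible at (785,310) in the right half. Hand in.

```bash
python3 -c "
from cell import manip
print(manip.sign_off())"
```

```text
the job is handed in; nothing more can be done
None
```

The job is done and handed in, at about 20 s of the 67 s allowed. I pulled the mast up by its handle until the orange lock button clicked out, and it stayed up when let go. Only then did I take the white cup out of the tape roll, set it in the ring and release it.

- **Cup in the ring:** The top view puts the rim centre at (517.3, -269.9) and the ring centre at (516.9, -269.6). That is well under 1 mm apart, so the cup leans less than 1°.
- **Disagreement between cameras:** The scene camera alone puts these points 3 to 6 mm from where the top view does. Its own rim-to-ring offset is about 1.8 mm, or 1.5° of lean. That is within the roughly 2 mm calibration error.
- **Mast:** The button was still out in the last picture.
- **Jars and bottle:** Image matching shows no shift between the first and last pictures.
- **Tape roll:** I checked it only by eye in the scene view; it looks unmoved.

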